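# Hold the sprung drying-cabinet door open with its pull pin

### The job

The clear door of the little drying cabinet springs shut and has no knob; it is pulled with the loose steel pull pin that stands in the wooden block. Drop the pin well down through the eyelet on top of the shut door, swing the door open with it to 50 degrees, and finish still gripping the pin and holding the door there so that I can put a wet piece in. Move the door with the pin alone, keep the robot itself off the cabinet and its door, and leave the painted rocks, the paint bottle and the brush where they stand.

Things in the scene. Friction and masses are not known exactly. Their poses are not given: they have to be found in the camera images.
- cabinet: white drying cabinet, fixed to the table, 200 deep (x) by 240 wide (y) by 160 high; origin under its centre, on the table; -x of its frame is its front, where the door is. Yaw differs from run to run.
- door (a joint): angle of the cabinet's clear door, rad: 0 shut, grows as it opens towards the front, stop at 1.6; 50 degrees is 0.873. Upright hinge at the cabinet's left (+y) front edge: from above it opens clockwise. A spring always pulls it shut (0.16 N m shut, 0.46 N m at 50 degrees, 2.4 N at the eyelet). 224 wide, 14 thick, top edge 160 above the table, 0.4 kg.
- door_eye (a point): centre of the eyelet's hole, on its upper face, 165 above the table; moves with the door. The eyelet is a level steel lug, 40 by 40, 10 thick, on the door's front at its top, near its free edge; round vertical hole 14 in diameter, open below. Hole centre: 35 in front of the door's middle plane, 193 from the hinge axis.
- door_hinge (a point): point on the door's hinge axis (vertical), 165 above the table. Does not move.
- pin: steel pull pin, loose, about 0.12 kg, upright, its foot in either of the block's two holes. From the foot up: shank 9 in diameter, 55 long, foot tapered over 6; collar 26 in diameter, 5 thick, resting on the block's top; plain round grip 18 in diameter, 55 long. 115 in all. Origin at the foot's end, z up the pin.
- pin_tip (a point): end of the pin's foot, on its axis
- pin_grip (a point): on the pin's axis in the middle of the round grip, 90 above the foot
- block: wooden tool block, fixed, 70 (x) by 140 (y) by 70 high; origin under its centre. Two vertical holes in its top, 12 in diameter, 60 deep, 35 either side of its centre along its y: pin in one, brush in the other, so close the fingers on the pin along the block's x. Lift the pin at least 60 to clear its hole.
- brush: paint brush, 10 thick, 142 long, bristles up, loose in the block's other hole; bristle top about 152 above the table. Origin at its lower end. Leave alone.
- rock_a: faceted painted rock, 68 across, 80 high, loose, left of the cabinet's front. Origin under its centre. Leave alone.
- rock_b: faceted painted rock, 64 across, 70 high, loose, right of the block. Origin under its centre. Leave alone.
- paint: blue paint bottle, 40 across, 110 high, loose, beyond the block. Origin under its centre. Leave alone.

How it is judged:
By the outcome, as a careful person would: the job done as asked, in the order asked, and still so for the second after the job is handed in, while the arm keeps its last pose, push and grip.
It also fails if it takes over 58 s, if anything falls off the work surface, if the arm or the gripper's body presses on something with over 40 N, if the wrist force passes 120 N, or if a joint passes its speed limit or range.

### The arm

A 7-joint arm with a two-finger parallel gripper is mounted at the origin on the work surface. World frame = base frame: x ahead of the robot, y to its left, z up, the work surface at z = 0. Lengths are in m, angles in rad, forces in N, time in s.
With the tool pointing down it reaches from about 0.425 to 1.025 m from the base axis. Payload 9.4 kg.
Tool frame: the origin (TCP) lies on the mounting face of the last link; the fingertips stand 173 mm ahead of it and the grasp point (between the pads) lies 155 mm ahead of it; z points along the fingers, y is the line along which they close (so a half turn about z gives the same grasp; the last joint's range is limited). The gripper opens to 85 mm and grips with 20 to 120 N. Pads are 22 mm wide; open, the fingers measure 114 mm over their backs; the gripper's body (76 mm by 85 mm) begins 54 mm behind the grasp point. The pads swing forward as they close: fully open they stand 13 mm farther back than shut.
Start: joints at [1.242, 0.599, -0.003, 1.599, 0.002, 0.943, -0.08], TCP at [0.181, -0.702, 0.405] pointing down, gripper open.
Joint ranges: [-2.57, 2.57], [-0.35, 1.97], [-1.29, 1.29], [0.11, 2.56], [-1.05, 4.19], [0.11, 1.86], [-2.63, 2.63]. Speed limits (rad/s): [2.22, 2.22, 3.01, 3.01, 3.14, 3.14, 3.14].

### API

Orientations are given as a unit quaternion [x, y, z, w].
In Python, from rig import env, optics gives the robot as it stands.
- The arm moves only by the tool arm_command, never from a script. Its argument "deltas" is a list of rows, each an object of numbers: "tx", "ty", "tz": the shift along the tool's x, y, z in m; "rx", "ry", "rz": the turn, a rotation vector about the tool's x, y, z in rad; "grip": the opening, from -1 (shut) to 1 (fully open). In form: [{"tx": .., "ty": .., "tz": .., "rx": .., "ry": .., "rz": .., "grip": ..}, ...]. A call has 1 to 20 rows; each row shifts and turns the commanded pose from where the row before left it, along the tool's axes as they then stand; what a row does not reach is not made up. A row lasts 1/10 s, in which the tool goes at most 50 mm and 8.59 degrees, less where a joint would pass 70% of its speed; a pose out of reach is approached as far as the arm can. A call is refused whole if a number of a shift passes 0.05 or a number of a turn 0.15, either way. A call with a gripper value outside its range is refused whole. The fingers move at their own pace and stop on an object; "force" is the grip in N (left out, the last holds). Time passes only in rows, so rows that do not move let the fingers close. It gives the time, the measured TCP pose, the force, the opening and the grip force at its end, in the units of the state.
- env.read_state(): the state, without advancing time (a new reading comes with each control period).
- optics.get_image(name): name is "scene" or "top" or "wrist"; returns (picture, depth): 420x560x3 uint8, red, green, blue; 420x560 float32, m along the optical axis (not along the pixel's ray), 0 where there is no reading.
- optics.camera_info(name): a dict with "mtx" (3x3 intrinsics, pixels), "D" ([k1, k2, p1, p2, k3] as OpenCV has them; the pictures are not rectified), "rvec" (rotation vector, rad) and "tvec" (3), from world to camera coordinates, as OpenCV has them. Camera axes: x right, y down, z forward; pixel columns grow to the right and rows downward; lengths in m; the calibration is good to about 2 mm. A picture is of the moment at which its call begins: read the wrist's pose just before it. camera_info takes no time and is no camera call; for the wrist camera it gives the pose at the moment of the call.
- env.sign_off(): hands the job in; it is judged then, once.
The state is a dict: "clock": time; "q": joint angles; "dq": joint speeds; "tau": joint torques, N m; "tool_pos": TCP position; "orientation": TCP orientation; "contact_force": force on the tool from outside, world axes, zero at the start; "wrist_torque": the same for the moment, N m; "finger_gap": finger opening in m; "grip_force": force on a finger pad.
Only numpy, scipy, OpenCV 4.12 (cv2) and the standard library are available. Lean on these libraries where they do the work, as an engineer would, in place of code of your own. Each camera call takes 0.05 s, during which the arm holds its last target. There are 200 camera calls.

## Working session

There is one attempt and no reset: what is moved stays moved. The work goes in short steps, Python scripts to look and compute and a tool call to move; the robot and the scene stay as the last step left them, time stands still between calls to the robot, and variables do not carry over. Pictures are saved under pics/ and viewed, at most 12 in all, crops included, and the job is handed in when it is done.

Besides the shell and the picture viewer there is one more tool, called after "Emit:" as name([rows], argument=value, ...), one row to a line, values as JSON. arm_command: Moves the arm, as the interface text tells. Its arguments: {"type":"object","properties":{"deltas":{"type":"array","items":{"type":"object","properties":{"tx":{"type":"number"},"ty":{"type":"number"},"tz":{"type":"number"},"rx":{"type":"number"},"ry":{"type":"number"},"rz":{"type":"number"},"grip":{"type":"number"}}}},"force":{"type":"number"}},"required":["deltas"]}

```bash
mkdir -p pics; ls
python3 - <<'E'
from rig import env, optics
import cv2,numpy as np
s=env.read_state(); print(s)
ims=[]
for n in ["scene","top"]:
    p,d=optics.get_image(n); np.savez(f"{n}0.npz",p=p,d=d); print(n,optics.camera_info(n)); cv2.imwrite(f"pics/{n}0.png",p[:,:,::-1])
E
```

```text
pics
{'clock': 0.0, 'q': array([ 1.24229521,  0.60014143, -0.00255608,  1.60013297,  0.00180826,
        0.94290513, -0.0798035 ]), 'dq': array([ 0.00075795,  0.00055305, -0.00095734,  0.00106481, -0.00010101,
       -0.00053749,  0.00011302]), 'tau': array([ 3.98747134e-04, -7.76472545e+01,  1.56506829e+00, -2.58014292e+01,
        1.23371102e-02,  8.91079602e-03, -3.76186208e-06]), 'tool_pos': array([ 0.18059564, -0.70193726,  0.40380367]), 'orientation': array([ 9.92080252e-01,  1.25603130e-01, -1.70727006e-04, -7.73740917e-04]), 'contact_force': array([0.21964896, 0.21893479, 1.48604182]), 'wrist_torque': array([-0.009664  ,  0.01830775,  0.00366023]), 'grip_force': 0.0, 'finger_gap': 0.0852424583350061}
scene {'mtx': array([[490.46812132,   0.        , 279.86361386],
       [  0.        , 490.46812132, 214.06770981],
       [  0.        ,   0.        ,   1.        ]]), 'D': array([0.04682187, 0.        , 0.        , 0.        , 0.        ]), 'rvec': array([ 1.36491246,  2.09372372, -0.99705267]), 'tvec': array([ 0.31593327, -0.25458821,  1.63757199])}
top {'mtx': array([[432.48790781,   0.        , 276.04638613],
       [  0.        , 432.48790781, 217.81898452],
       [  0.        ,   0.        ,   1.        ]]), 'D': array([-0.07607529,  0.        ,  0.        ,  0.        ,  0.        ]), 'rvec': array([ 2.09465145, -2.1336084 ,  0.19816868]), 'tvec': array([-0.06628805,  0.61313458,  1.30554664])}
```

View pics/scene0.png

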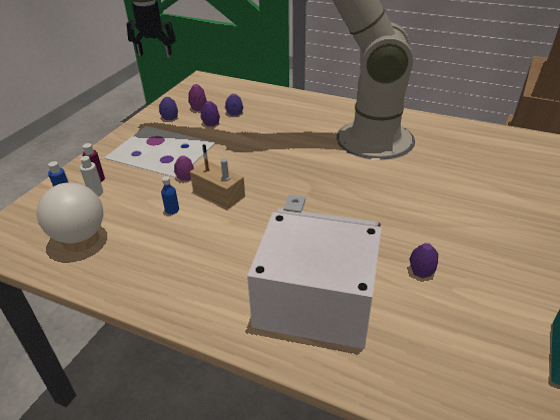

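View pics/top0.png

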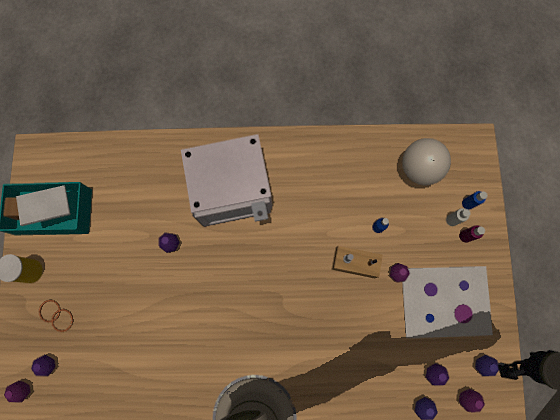

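The scene view shows the cabinet at (315,280), with the eyelet lug at (295,203). The block is at (218,183), with the pin at (225,170) and the brush at (206,158). In the top view, the lug is at (261,211), the pin at (348,257) and the brush at (373,262).

```bash
cat > h.py <<'E'
import cv2,numpy as np
from scipy.spatial.transform import Rotation as R
def ray(ci,uv):
    uv=np.asarray(uv,float).reshape(-1,1,2)
    n=cv2.undistortPoints(uv,ci["mtx"],ci["D"]).reshape(-1,2)
    M=cv2.Rodrigues(ci["rvec"])[0]; o=-M.T@ci["tvec"].ravel()
    return o,np.c_[n,np.ones(len(n))]@M
def onz(ci,uv,z):
    o,d=ray(ci,uv); return o+d*((z-o[2])/d[:,2])[:,None]
def proj(ci,P): return cv2.projectPoints(np.asarray(P,float).reshape(-1,1,3),ci["rvec"],ci["tvec"],ci["mtx"],ci["D"])[0].reshape(-1,2)
E
python3 - <<'E'
from h import *
from rig import env, optics
ct=optics.camera_info("top"); cs=optics.camera_info("scene")
t=np.load("top0.npz")["p"]; s=np.load("scene0.npz")["p"]
# cabinet top: screws
hsv=cv2.cvtColor(t,cv2.COLOR_RGB2HSV)
def blobs(m,lo=10):
    n,l,st,c=cv2.connectedComponentsWithStats(m.astype(np.uint8)); return [(c[i].round(1),st[i,4]) for i in range(1,n) if st[i,4]>=lo]
roi=np.zeros(t.shape[:2],bool); roi[130:235,178:275]=1
for c,a in blobs((hsv[...,2]<60)&roi): print("dark",c,a,onz(ct,c,.161)[0].round(4))
for c,a in blobs((hsv[...,2]>150)&(hsv[...,1]<50)&roi,200):
    print("white",c,a)
m=((hsv[...,2]>150)&(hsv[...,1]<50)&roi).astype(np.uint8)
m=cv2.morphologyEx(m,cv2.MORPH_OPEN,np.ones((5,5)))
cn=max(cv2.findContours(m,0,2)[0],key=cv2.contourArea); r=cv2.minAreaRect(cn); print(r); print(onz(ct,cv2.boxPoints(r),.16).round(4))
print("eye",onz(ct,[[261,211]],.165),"pin top",onz(ct,[[348,257]],.13),"brush",onz(ct,[[373,262]],.152))
print("scene eye",onz(cs,[[295,203]],.165),"pin top",onz(cs,[[225,160]],.13))
a=cv2.resize(t[185:235,185:285],None,fx=7,fy=7,interpolation=2); b=cv2.resize(t[235:285,325:425],None,fx=7,fy=7,interpolation=2)
cv2.imwrite("pics/c.png",np.vstack([a,b])[:600,:,::-1]) if 0 else cv2.imwrite("pics/c.png",cv2.resize(np.vstack([a,b]),(600,600))[:,:,::-1])
E
```

```text
dark [252.4 140.9] 21 [ 0.8312 -0.0107  0.161 ]
dark [187.6 154. ] 24 [0.794  0.1862 0.161 ]
dark [262.8 190.9] 21 [ 0.6736 -0.0406  0.161 ]
dark [196.  204.3] 24 [0.637  0.1572 0.161 ]
dark [268. 211.] 11 [ 0.6125 -0.0551  0.161 ]
dark [248.6 212.5] 11 [0.6092 0.0018 0.161 ]
dark [228.3 216.7] 14 [0.5978 0.0613 0.161 ]
dark [206.4 218.7] 28 [0.5931 0.1257 0.161 ]
dark [200.9 222.2] 25 [0.5829 0.1417 0.161 ]
white [228.1 174.8] 3868
((231.17308044433594, 171.36538696289062), (62.75716018676758, 66.48336791992188), 78.69007110595703)
[[ 0.8161  0.1722  0.16  ]
 [ 0.8533 -0.0267  0.16  ]
 [ 0.6591 -0.0614  0.16  ]
 [ 0.6235  0.1312  0.16  ]]
eye [[ 0.61208116 -0.03478523  0.165     ]] pin top [[ 0.47625796 -0.2876998   0.13      ]] brush [[ 0.45798665 -0.35595397  0.152     ]]
scene eye [[ 0.61710658 -0.02727046  0.165     ]] pin top [[ 0.47922196 -0.28909128  0.13      ]]
```

View pics/c.png

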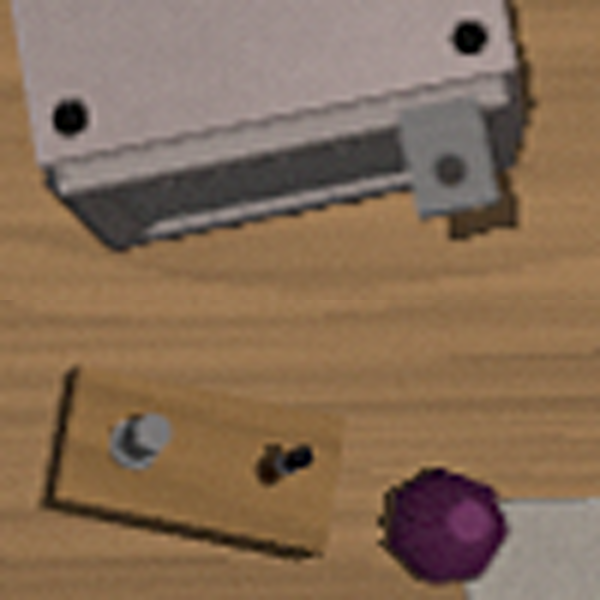

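The crop shows the eyelet hole at top-view pixel ≈(259.6,212.8), the pin top at ≈(350,256.6) and the brush at ≈(374,261). The cabinet yaw is ≈0.187 from the screws, and the block yaw is ≈-0.17. Next I turn the tool and move over the pin for a look through the wrist camera.

Emit:
arm_command([
  {"rz": -0.144,"grip": 1},
  {"rz": -0.144,"grip": 1},
  {"rz": -0.144,"grip": 1},
  {"rz": -0.144,"grip": 1},
  {"rz": -0.144,"grip": 1},
  {"rz": -0.144,"grip": 1},
  {"rz": -0.144,"grip": 1},
  {"rz": -0.144,"grip": 1},
  {"grip": 1},
])

```text
schema error: expected keys tx, ty, tz, rx, ry, rz, grip
```

Emit:
arm_command([
  {"tx": 0.032,"ty": 0.016},
  {"tx": 0.032,"ty": 0.016},
  {"tx": 0.032,"ty": 0.016},
  {"tx": 0.032,"ty": 0.016},
  {"tx": 0.032,"ty": 0.016},
  {"tx": 0.032,"ty": 0.016},
  {"tx": 0.032,"ty": 0.016},
  {"tx": 0.032,"ty": 0.016},
  {"tx": 0.032,"ty": 0.016},
  {"tx": 0.032,"ty": 0.016},
  {"tx": 0.032,"ty": 0.016},
  {"tx": 0.032,"ty": 0.016},
  {"tx": 0.032,"ty": 0.016},
  {"tx": 0.032,"ty": 0.016},
  {},
  {},
  {},
])

```text
schema error: expected keys tx, ty, tz, rx, ry, rz, grip
```

Run:
```python
from h import *
from rig import env, optics
s=env.read_state(); ci=optics.camera_info("wrist"); p,d=optics.get_image("wrist"); np.savez("w1.npz",p=p,d=d,rvec=ci["rvec"],tvec=ci["tvec"],mtx=ci["mtx"],D=ci["D"])
cv2.imwrite("pics/w1.png",p[:,:,::-1])
M=cv2.Rodrigues(ci["rvec"])[0]; T=R.from_quat(s["orientation"]).as_matrix(); print(s["clock"],s["tool_pos"],"\n",T.round(3)); print("cam in tool",T.T@(-M.T@ci["tvec"].ravel()-s["tool_pos"]), (M@T).round(3))
print(proj(ci,[[.478,-.288,.13],[.478,-.288,.07]]))
```

```text
0.1 [ 0.18060399 -0.70196284  0.40389974] 
 [[ 0.968  0.249 -0.   ]
 [ 0.249 -0.968  0.001]
 [-0.    -0.001 -1.   ]]
cam in tool [ 0.08466224 -0.00078135  0.03125304] [[ 0.     1.     0.002]
 [-0.945  0.001 -0.327]
 [-0.327 -0.001  0.945]]
[[-474.12503345 -653.70518347]
 [-269.12692042 -454.33643967]]
```

View pics/w1.png

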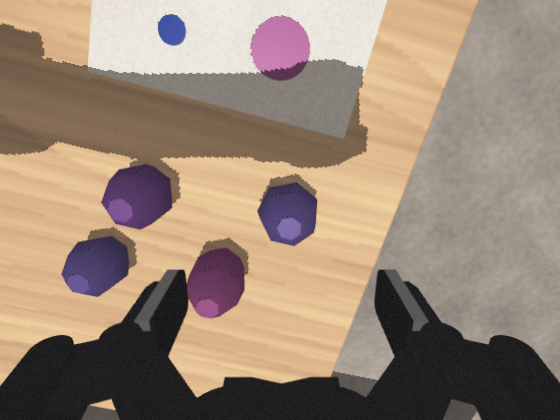

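All keys are required, and the arm has not moved. The wrist view only shows loose rocks and the paper sheet, with the fingers at the bottom.

Emit:
arm_command([
  {"tx": 0,"ty": 0,"tz": 0,"rx": 0,"ry": 0,"rz": -0.144,"grip": 1},
  {"tx": 0,"ty": 0,"tz": 0,"rx": 0,"ry": 0,"rz": -0.144,"grip": 1},
  {"tx": 0,"ty": 0,"tz": 0,"rx": 0,"ry": 0,"rz": -0.144,"grip": 1},
  {"tx": 0,"ty": 0,"tz": 0,"rx": 0,"ry": 0,"rz": -0.144,"grip": 1},
  {"tx": 0,"ty": 0,"tz": 0,"rx": 0,"ry": 0,"rz": -0.144,"grip": 1},
  {"tx": 0,"ty": 0,"tz": 0,"rx": 0,"ry": 0,"rz": -0.144,"grip": 1},
  {"tx": 0,"ty": 0,"tz": 0,"rx": 0,"ry": 0,"rz": -0.144,"grip": 1},
  {"tx": 0,"ty": 0,"tz": 0,"rx": 0,"ry": 0,"rz": -0.144,"grip": 1},
  {"tx": 0,"ty": 0,"tz": 0,"rx": 0,"ry": 0,"rz": 0,"grip": 1},
])

```text
clock: 1.05
tool_pos: [0.1802, -0.7022, 0.4042]
orientation: [0.763, 0.646, 0.0, -0.0]
contact_force: [-0.5, -0.1, -0.4]
finger_gap: 0.0851
grip_force: 0.0
```

Emit:
arm_command([
  {"tx": 0.032,"ty": 0.016,"tz": 0,"rx": 0,"ry": 0,"rz": 0,"grip": 1},
  {"tx": 0.032,"ty": 0.016,"tz": 0,"rx": 0,"ry": 0,"rz": 0,"grip": 1},
  {"tx": 0.032,"ty": 0.016,"tz": 0,"rx": 0,"ry": 0,"rz": 0,"grip": 1},
  {"tx": 0.032,"ty": 0.016,"tz": 0,"rx": 0,"ry": 0,"rz": 0,"grip": 1},
  {"tx": 0.032,"ty": 0.016,"tz": 0,"rx": 0,"ry": 0,"rz": 0,"grip": 1},
  {"tx": 0.032,"ty": 0.016,"tz": 0,"rx": 0,"ry": 0,"rz": 0,"grip": 1},
  {"tx": 0.032,"ty": 0.016,"tz": 0,"rx": 0,"ry": 0,"rz": 0,"grip": 1},
  {"tx": 0.032,"ty": 0.016,"tz": 0,"rx": 0,"ry": 0,"rz": 0,"grip": 1},
  {"tx": 0.032,"ty": 0.016,"tz": 0,"rx": 0,"ry": 0,"rz": 0,"grip": 1},
  {"tx": 0.032,"ty": 0.016,"tz": 0,"rx": 0,"ry": 0,"rz": 0,"grip": 1},
  {"tx": 0.032,"ty": 0.016,"tz": 0,"rx": 0,"ry": 0,"rz": 0,"grip": 1},
  {"tx": 0.032,"ty": 0.016,"tz": 0,"rx": 0,"ry": 0,"rz": 0,"grip": 1},
  {"tx": 0.032,"ty": 0.016,"tz": 0,"rx": 0,"ry": 0,"rz": 0,"grip": 1},
  {"tx": 0.032,"ty": 0.016,"tz": 0,"rx": 0,"ry": 0,"rz": 0,"grip": 1},
  {"tx": 0,"ty": 0,"tz": 0,"rx": 0,"ry": 0,"rz": 0,"grip": 1},
  {"tx": 0,"ty": 0,"tz": 0,"rx": 0,"ry": 0,"rz": 0,"grip": 1},
  {"tx": 0,"ty": 0,"tz": 0,"rx": 0,"ry": 0,"rz": 0,"grip": 1},
])

```text
clock: 2.75
tool_pos: [0.4754, -0.2984, 0.4045]
orientation: [0.765, 0.644, -0.0, -0.0]
contact_force: [0.1, -0.1, -0.2]
finger_gap: 0.0855
grip_force: 0.0
```

```bash
cat > look.py <<'E'
import sys
from h import *
from rig import env, optics
n=sys.argv[1]; s=env.read_state(); ci=optics.camera_info("wrist"); p,d=optics.get_image("wrist"); np.savez(n+".npz",p=p,d=d,q=s["orientation"],t=s["tool_pos"],**ci)
cv2.imwrite(f"pics/{n}.png",p[:,:,::-1])
T=R.from_quat(s["orientation"]).as_matrix(); print(s["clock"],s["tool_pos"],"\n",T.round(3)); print(s["q"].round(3),s["contact_force"].round(1),s["finger_gap"])
E
python3 look.py w2
```

```text
2.75 [ 0.47536261 -0.29837237  0.4045436 ] 
 [[ 0.169  0.986 -0.001]
 [ 0.986 -0.169 -0.   ]
 [-0.    -0.001 -1.   ]]
[ 0.728  0.426 -0.372  1.962  0.213  0.792  0.065] [ 0.1 -0.1 -0.2] 0.08553465453922925
```

View pics/w2.png

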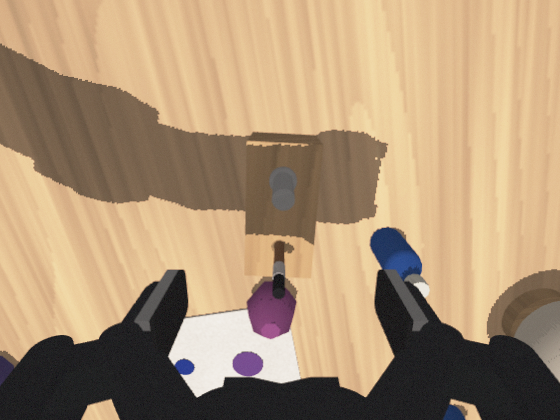

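The wrist view shows the pin with its collar at about (284,178) and top at about (283,200). The brush runs from (280,245) to (279,293), and the block is aligned within about 1°. I'll use the depth image to get pin-top points.

```bash
cat >> h.py <<'E'
def cloud(f):
    w=np.load(f+".npz"); d=w["d"]; v,u=np.mgrid[:420,:560]
    n=cv2.undistortPoints(np.c_[u.ravel(),v.ravel()].astype(float).reshape(-1,1,2),w["mtx"],w["D"]).reshape(-1,2)
    M=cv2.Rodrigues(w["rvec"])[0]; P=(np.c_[n,np.ones(len(n))]*d.reshape(-1,1)-w["tvec"].ravel())@M
    P[d.ravel()==0]=np.nan
    return P.reshape(420,560,3),w
E
python3 - <<'E'
from h import *
P,w=cloud("w2")
v,u=np.mgrid[:420,:560]
box=(abs(u-283)<30)&(v>140)&(v<235)
for lo,hi in[(.12,.14),(.09,.12),(.072,.08),(.06,.0715)]:
    m=box&(P[...,2]>lo)&(P[...,2]<hi); q=P[m]; 
    if len(q): print(lo,len(q),q.mean(0).round(4),q.min(0).round(4),q.max(0).round(4),"px",u[m].mean(),v[m].mean(),v[m].min(),v[m].max())
m=box&(P[...,2]>.125)
c=cv2.minEnclosingCircle(np.c_[u[m],v[m]].astype(np.float32)); print(c,onz(w,c[0],.13))
b=(abs(u-283)<45)&(v>120)&(v<300)&(P[...,2]>.06)&(P[...,2]<.078)
r=cv2.minAreaRect(P[b][:,:2].astype(np.float32)*1000); print("block",r)
E
```

```text
0.12 469 [ 0.4776 -0.2922  0.1287] [ 0.4684 -0.3023  0.1201] [ 0.4863 -0.2841  0.1312] px 282.5692963752665 197.14285714285714 185 209
0.09 181 [ 0.4783 -0.2861  0.106 ] [ 0.4686 -0.2935  0.0907] [ 0.4863 -0.284   0.1199] px 282.1933701657459 181.95580110497238 176 191
0.072 244 [ 0.478  -0.2879  0.0746] [ 0.4645 -0.3021  0.072 ] [ 0.4901 -0.2803  0.0799] px 282.1106557377049 174.83196721311475 167 188
0.06 4509 [ 0.4763 -0.303   0.0693] [ 0.4395 -0.3543  0.06  ] [ 0.5096 -0.2539  0.0715] px 282.9882457307607 188.131958305611 141 234
((282.5, 197.8157958984375), 11.910717010498047) [[ 0.47749147 -0.29230185  0.13      ]]
block ((469.3922119140625, -327.8714599609375), (139.88848876953125, 70.17418670654297), 77.13202667236328)
```

Emit:
arm_command([
  {"tx": 0.0057,"ty": 0.0012,"tz": 0,"rx": 0,"ry": 0,"rz": 0,"grip": 1},
  {"tx": 0,"ty": 0,"tz": 0.02,"rx": 0,"ry": 0,"rz": 0,"grip": 1},
  {"tx": 0,"ty": 0,"tz": 0.03,"rx": 0,"ry": 0,"rz": 0,"grip": 1},
  {"tx": 0,"ty": 0,"tz": 0.03,"rx": 0,"ry": 0,"rz": 0,"grip": 1},
  {"tx": 0,"ty": 0,"tz": 0.03,"rx": 0,"ry": 0,"rz": 0,"grip": 1},
  {"tx": 0,"ty": 0,"tz": 0.02,"rx": 0,"ry": 0,"rz": 0,"grip": 1},
  {"tx": 0,"ty": 0,"tz": 0.0095,"rx": 0,"ry": 0,"rz": 0,"grip": 1},
  {"tx": 0,"ty": 0,"tz": 0,"rx": 0,"ry": 0,"rz": 0,"grip": 1},
  {"tx": 0,"ty": 0,"tz": 0,"rx": 0,"ry": 0,"rz": 0,"grip": 1},
])

```text
clock: 3.7
tool_pos: [0.4783, -0.2924, 0.2658]
orientation: [0.764, 0.645, 0.0, 0.0]
contact_force: [-0.1, 0.2, -0.2]
finger_gap: 0.0853
grip_force: 0.0
```

Emit:
arm_command([
  {"tx": 0,"ty": 0,"tz": 0,"rx": 0,"ry": 0,"rz": 0,"grip": -1},
  {"tx": 0,"ty": 0,"tz": 0,"rx": 0,"ry": 0,"rz": 0,"grip": -1},
  {"tx": 0,"ty": 0,"tz": 0,"rx": 0,"ry": 0,"rz": 0,"grip": -1},
  {"tx": 0,"ty": 0,"tz": 0,"rx": 0,"ry": 0,"rz": 0,"grip": -1},
  {"tx": 0,"ty": 0,"tz": 0,"rx": 0,"ry": 0,"rz": 0,"grip": -1},
  {"tx": 0,"ty": 0,"tz": 0,"rx": 0,"ry": 0,"rz": 0,"grip": -1},
  {"tx": 0,"ty": 0,"tz": 0,"rx": 0,"ry": 0,"rz": 0,"grip": -1},
  {"tx": 0,"ty": 0,"tz": 0,"rx": 0,"ry": 0,"rz": 0,"grip": -1},
  {"tx": 0,"ty": 0,"tz": 0,"rx": 0,"ry": 0,"rz": 0,"grip": -1},
  {"tx": 0,"ty": 0,"tz": 0,"rx": 0,"ry": 0,"rz": 0,"grip": -1},
  {"tx": 0,"ty": 0,"tz": 0,"rx": 0,"ry": 0,"rz": 0,"grip": -1},
  {"tx": 0,"ty": 0,"tz": 0,"rx": 0,"ry": 0,"rz": 0,"grip": -1},
], force=80)

```text
clock: 4.9
tool_pos: [0.4781, -0.2922, 0.2656]
orientation: [0.764, 0.646, -0.0, 0.0]
contact_force: [-1.9, 0.3, 6.2]
finger_gap: 0.0163
grip_force: 77.8
```

Emit:
arm_command([
  {"tx": 0,"ty": 0,"tz": -0.015,"rx": 0,"ry": 0,"rz": 0,"grip": -1},
  {"tx": 0,"ty": 0,"tz": -0.02,"rx": 0,"ry": 0,"rz": 0,"grip": -1},
  {"tx": 0,"ty": 0,"tz": -0.02,"rx": 0,"ry": 0,"rz": 0,"grip": -1},
  {"tx": 0,"ty": 0,"tz": -0.02,"rx": 0,"ry": 0,"rz": 0,"grip": -1},
  {"tx": 0,"ty": 0,"tz": -0.03,"rx": 0,"ry": 0,"rz": 0,"grip": -1},
  {"tx": 0,"ty": 0,"tz": -0.03,"rx": 0,"ry": 0,"rz": 0,"grip": -1},
  {"tx": 0,"ty": 0,"tz": -0.03,"rx": 0,"ry": 0,"rz": 0,"grip": -1},
  {"tx": 0,"ty": 0,"tz": -0.02,"rx": 0,"ry": 0,"rz": 0,"grip": -1},
  {"tx": 0,"ty": 0,"tz": 0,"rx": 0,"ry": 0,"rz": 0,"grip": -1},
  {"tx": 0,"ty": 0,"tz": 0,"rx": 0,"ry": 0,"rz": 0,"grip": -1},
])

```text
clock: 5.9
tool_pos: [0.4778, -0.2921, 0.4498]
orientation: [0.764, 0.646, -0.0, 0.0]
contact_force: [0.7, -0.9, -1.0]
finger_gap: 0.0163
grip_force: 78.1
```

```bash
python3 look.py w3
python3 - <<'E'
from h import *
P,w=cloud("w3"); T=R.from_quat(w["q"]).as_matrix(); Q=(P-w["t"])@T
m=(abs(Q[...,1])<.03)&(abs(Q[...,0])<.04)&(Q[...,2]>.17)&(Q[...,2]<.27)
v,u=np.mgrid[:420,:560]
print(m.sum())
for lo in np.arange(.17,.27,.008):
    k=m&(Q[...,2]>lo)&(Q[...,2]<lo+.008)
    if k.sum(): print(lo.round(3),k.sum(),Q[k].mean(0).round(4),Q[k][:,1].min().round(4),Q[k][:,1].max().round(4),Q[k][:,0].max().round(4),u[k].mean().round(1),v[k].mean().round(1))
from rig import optics
t,_=optics.get_image("scene"); cv2.imwrite("pics/s3.png",cv2.resize(np.hstack([t[60:260,150:350],w["p"][220:420,180:380]]),(800,400),interpolation=2)[:,:,::-1])
E
```

```text
5.9 [ 0.47776649 -0.29211201  0.44984935] 
 [[ 0.166  0.986 -0.   ]
 [ 0.986 -0.166 -0.   ]
 [-0.    -0.    -1.   ]]
[ 0.74   0.375 -0.397  1.913  0.184  0.889  0.085] [ 0.7 -0.9 -1. ] 0.016272189369988196
1408
0.17 264 [ 0.006  -0.0002  0.174 ] -0.0083 0.0082 0.0085 280.3 262.3
0.178 232 [5.800e-03 1.000e-04 1.819e-01] -0.0087 0.0085 0.0081 280.9 255.0
0.186 616 [ 0.0068 -0.0002  0.1908] -0.0128 0.0121 0.0121 280.3 245.4
0.194 69 [0.009  0.0004 0.1953] -0.0119 0.0123 0.0118 281.4 238.2
0.21 17 [ 0.0029 -0.0008  0.2167] -0.0036 0.002 0.0034 279.5 232.5
0.218 65 [ 2.20e-03 -2.00e-04  2.22e-01] -0.0043 0.0039 0.0033 280.4 230.0
0.226 67 [ 2.200e-03 -2.000e-04  2.299e-01] -0.0045 0.004 0.0035 280.5 225.3
0.234 53 [ 0.0023 -0.0007  0.2379] -0.0047 0.0035 0.0035 279.8 220.4
0.242 25 [ 0.0021 -0.0005  0.2439] -0.0048 0.0036 0.0032 280.2 217.6
```

View pics/s3.png

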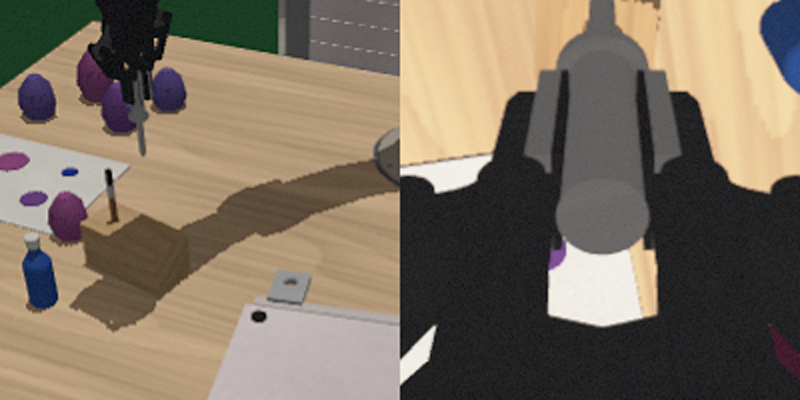

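The pin hangs straight in the fingers, with its axis at tool (-0.001, 0) and the tip at 0.248. Brush and block are unmoved. Next I hover 50 mm short of the eyelet.

Emit:
arm_command([
  {"tx": 0.0229,"ty": 0.0084,"tz": 0,"rx": 0,"ry": 0,"rz": 0,"grip": -1},
  {"tx": 0.0229,"ty": 0.0084,"tz": 0,"rx": 0,"ry": 0,"rz": 0,"grip": -1},
  {"tx": 0.0229,"ty": 0.0084,"tz": 0,"rx": 0,"ry": 0,"rz": 0,"grip": -1},
  {"tx": 0.0229,"ty": 0.0084,"tz": 0,"rx": 0,"ry": 0,"rz": 0,"grip": -1},
  {"tx": 0.0229,"ty": 0.0084,"tz": 0,"rx": 0,"ry": 0,"rz": 0,"grip": -1},
  {"tx": 0.0229,"ty": 0.0084,"tz": 0,"rx": 0,"ry": 0,"rz": 0,"grip": -1},
  {"tx": 0.0229,"ty": 0.0084,"tz": 0,"rx": 0,"ry": 0,"rz": 0,"grip": -1},
  {"tx": 0.0229,"ty": 0.0084,"tz": 0,"rx": 0,"ry": 0,"rz": 0,"grip": -1},
  {"tx": 0.0229,"ty": 0.0084,"tz": 0,"rx": 0,"ry": 0,"rz": 0,"grip": -1},
  {"tx": 0.0229,"ty": 0.0084,"tz": 0,"rx": 0,"ry": 0,"rz": 0,"grip": -1},
  {"tx": 0,"ty": 0,"tz": 0,"rx": 0,"ry": 0,"rz": 0,"grip": -1},
  {"tx": 0,"ty": 0,"tz": 0,"rx": 0,"ry": 0,"rz": 0,"grip": -1},
  {"tx": 0,"ty": 0,"tz": 0,"rx": 0,"ry": 0,"rz": 0,"grip": -1},
])

```text
clock: 7.3
tool_pos: [0.5986, -0.0812, 0.4492]
orientation: [0.764, 0.645, -0.001, -0.0]
contact_force: [0.0, -0.6, -1.0]
finger_gap: 0.0161
grip_force: 78.1
```

```bash
python3 look.py w4
python3 - <<'E'
from h import *
P,w=cloud("w4"); print(proj(w,[[.607,-.031,.165]]))
c=proj(w,[[.607,-.031,.165]])[0].astype(int)
v,u=np.mgrid[:420,:560]
m=(abs(u-c[0])<60)&(abs(v-c[1])<60)&(P[...,2]>.155)
print(m.sum(), np.nanmedian(P[m],0))
E
```

```text
7.3 [ 0.59859115 -0.08123618  0.44919675] 
 [[ 0.167  0.986 -0.002]
 [ 0.986 -0.167 -0.   ]
 [-0.001 -0.002 -1.   ]]
[ 0.338  0.436 -0.424  1.818  0.218  0.936 -0.349] [ 0.  -0.6 -1. ] 0.01614885624652358
[[281.51681782 137.69077653]]
5263 [ 0.62692759 -0.02434832  0.1640869 ]
```

View pics/w4.png

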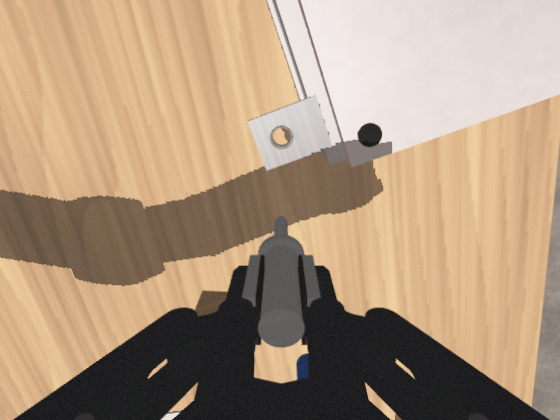

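The wrist view shows the lug with its hole at about (281.5,136) and the pin shank tip at about (281,220). The hole is where the top view put it.

Run:
```python
from h import *
P,w=cloud("w4"); T=R.from_quat(w["q"]).as_matrix()
lug=((P[...,2]>.160)&(P[...,2]<.17)); lug[:,:245]=0; lug[:,322:]=0; lug[:90]=0; lug[175:]=0
g=lug.astype(np.uint8)
cs,hi=cv2.findContours(g,cv2.RETR_CCOMP,cv2.CHAIN_APPROX_NONE)
for c,h in zip(cs,hi[0]):
    if h[3]>=0 and len(c)>15:
        e=cv2.fitEllipse(c); print("depth hole",e,onz(w,e[0],.165))
# colour: hole rim dark/wood inside
hsv=cv2.cvtColor(w["p"],cv2.COLOR_RGB2HSV); gray=cv2.cvtColor(w["p"],cv2.COLOR_RGB2GRAY)
ci=cv2.HoughCircles(cv2.resize(gray[110:165,250:315],None,fx=6,fy=6,interpolation=2),3,1,50,param1=100,param2=20,minRadius=45,maxRadius=90)
if ci is not None:
    for x,y,r in ci[0][:3]: uv=((x+.5)/6-.5+250,(y+.5)/6-.5+110); print("hough",uv,r/6,onz(w,uv,.165))
L=P[lug]; print("lug z",np.median(L[:,2]))
print("rect",cv2.minAreaRect(L[:,:2].astype(np.float32)*1000))
# tip
Q=(P-w["t"])@T
for lo,h2 in[(.17,.184),(.205,.215),(.215,.225),(.225,.235),(.235,.25)]:
    k=(abs(Q[...,1])<.015)&(abs(Q[...,0])<.03)&(Q[...,2]>lo)&(Q[...,2]<h2)
    if k.any(): print(lo,k.sum(),Q[k][:,0].max().round(4),np.percentile(Q[k][:,1],[1,99]).round(4),Q[k][:,2].max().round(4))
```

```text
depth hole ((280.8509521484375, 136.76287841796875), (18.789024353027344, 18.94838523864746), 126.8592529296875) [[ 0.60661928 -0.03023227  0.165     ]]
hough (np.float32(282.33334), np.float32(135.0)) 9.633333 [[ 0.60794079 -0.02912191  0.165     ]]
lug z 0.16452051781215957
rect ((615.281982421875, -26.286989212036133), (59.1490364074707, 45.403221130371094), 9.940376281738281)
0.17 449 0.0121 [-0.0083  0.0084] 0.184
0.215 77 0.0035 [-0.0043  0.0039] 0.2249
0.225 76 0.0034 [-0.0045  0.004 ] 0.2348
0.235 73 0.0035 [-0.0047  0.0036] 0.246
```

```bash
cat > hole.py <<'E'
from h import *
def hole(w,uv0,th=None):
    g=cv2.cvtColor(w["p"],cv2.COLOR_RGB2GRAY); hs=cv2.cvtColor(w["p"],cv2.COLOR_RGB2HSV)
    x,y=int(uv0[0])-17,int(uv0[1])-17
    k=6; G=cv2.resize(g[y:y+35,x:x+35],None,fx=k,fy=k,interpolation=cv2.INTER_CUBIC); S=cv2.resize(hs[y:y+35,x:x+35,1],None,fx=k,fy=k,interpolation=cv2.INTER_CUBIC)
    out=[]
    for m in (G<np.median(G)-25, (S>60), (G<np.median(G)-25)|(S>60)):
        cs,_=cv2.findContours(m.astype(np.uint8),cv2.RETR_EXTERNAL,cv2.CHAIN_APPROX_NONE)
        cs=[c for c in cs if len(c)>20 and cv2.pointPolygonTest(cv2.convexHull(c),(105,105),True)>-20]
        if cs:
            c=max(cs,key=cv2.contourArea); e=cv2.fitEllipse(cv2.convexHull(c)); uv=np.array(e[0])/k+[x,y]; out.append((uv.round(2),np.round(np.array(e[1])/k,1),onz(w,uv,.165).round(4)))
    return out
E
python3 - <<'E'
from hole import *
w=np.load("w4.npz")
for o in hole(w,(281.5,136)): print(*o)
cv2.imwrite("pics/h4.png",cv2.resize(w["p"][110:165,250:315],None,fx=10,fy=10,interpolation=0)[:,:,::-1])
E
```

```text
[281.55 137.32] [23.6 23.9] [[ 0.6071 -0.0307  0.165 ]]
[281.44 136.45] [17.1 17.6] [[ 0.6071 -0.0301  0.165 ]]
[281.55 137.32] [23.6 23.9] [[ 0.6071 -0.0307  0.165 ]]
```

View pics/h4.png

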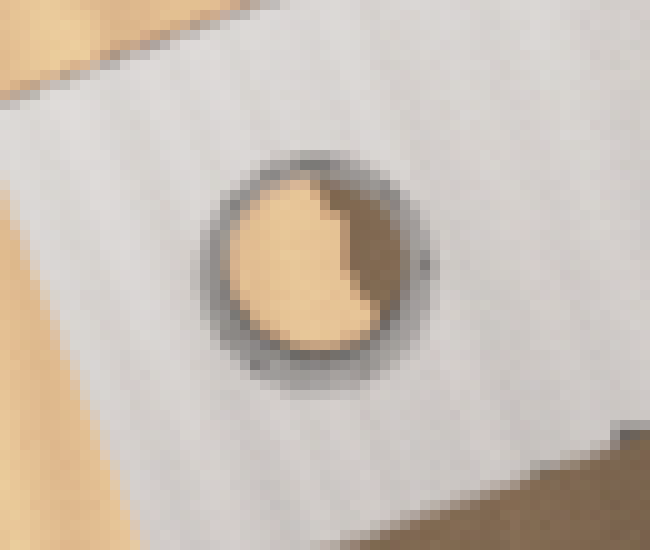

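The hole's upper rim is centred at about (281.2,137), which gives world (0.607,-0.0304). Next I put the tip above it and look again.

Emit:
arm_command([
  {"tx": 0.0132,"ty": 0.0002,"tz": 0,"rx": 0,"ry": 0,"rz": 0,"grip": -1},
  {"tx": 0.0132,"ty": 0.0002,"tz": 0,"rx": 0,"ry": 0,"rz": 0,"grip": -1},
  {"tx": 0.0132,"ty": 0.0002,"tz": 0,"rx": 0,"ry": 0,"rz": 0,"grip": -1},
  {"tx": 0.0132,"ty": 0,"tz": 0,"rx": 0,"ry": 0,"rz": 0,"grip": -1},
  {"tx": 0,"ty": 0,"tz": 0.012,"rx": 0,"ry": 0,"rz": 0,"grip": -1},
  {"tx": 0,"ty": 0,"tz": 0.012,"rx": 0,"ry": 0,"rz": 0,"grip": -1},
  {"tx": 0,"ty": 0,"tz": 0,"rx": 0,"ry": 0,"rz": 0,"grip": -1},
  {"tx": 0,"ty": 0,"tz": 0,"rx": 0,"ry": 0,"rz": 0,"grip": -1},
  {"tx": 0,"ty": 0,"tz": 0,"rx": 0,"ry": 0,"rz": 0,"grip": -1},
])

```text
clock: 8.25
tool_pos: [0.6085, -0.0289, 0.4261]
orientation: [0.764, 0.645, -0.0, 0.0]
contact_force: [0.2, 0.9, -1.1]
finger_gap: 0.0161
grip_force: 78.1
```

```bash
python3 look.py w5
python3 - <<'E'
from h import *
P,w=cloud("w5"); T=R.from_quat(w["q"]).as_matrix()
print("tip world",w["t"]+T@[-.001,-.0003,.248], "hole px",proj(w,[.607,-.0304,.165]),"tip px",proj(w,w["t"]+T@[-.001,-.0003,.248]))
cv2.imwrite("pics/h5.png",cv2.resize(w["p"][185:255,235:330],None,fx=8,fy=8,interpolation=0)[:,:,::-1])
E
```

```text
8.25 [ 0.60846292 -0.02887411  0.42614356] 
 [[ 0.167  0.986 -0.   ]
 [ 0.986 -0.167 -0.   ]
 [-0.    -0.    -1.   ]]
[ 0.247  0.466 -0.422  1.833  0.239  0.893 -0.454] [ 0.2  0.9 -1.1] 0.01608236743180243
tip world [ 0.6079769  -0.02983887  0.17814371] hole px [[279.30499182 213.87529716]] tip px [[280.41937256 219.51395226]]
```

View pics/h5.png

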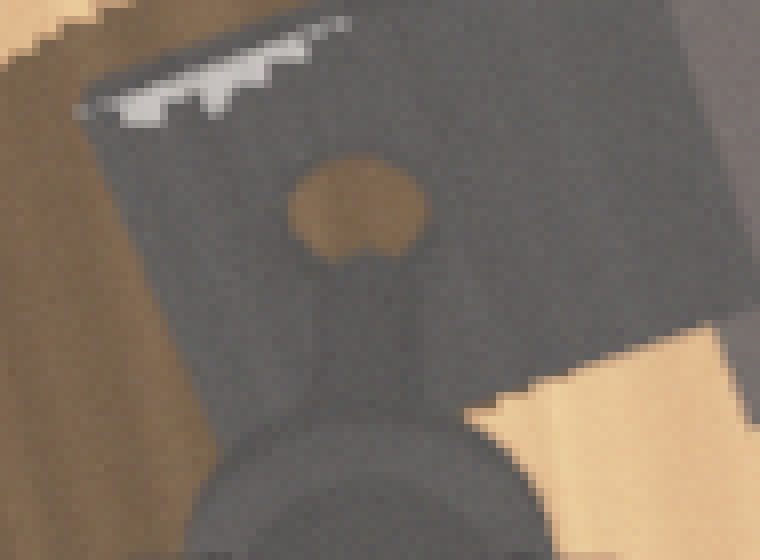

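Hole centre is at about column 279.5 and the pin tip at about 280.5, so I correct by 1 mm and lower gently.

Emit:
arm_command([
  {"tx": -0.0007,"ty": -0.0009,"tz": 0,"rx": 0,"ry": 0,"rz": 0,"grip": -1},
  {"tx": 0,"ty": 0,"tz": 0,"rx": 0,"ry": 0,"rz": 0,"grip": -1},
  {"tx": 0,"ty": 0,"tz": 0.005,"rx": 0,"ry": 0,"rz": 0,"grip": -1},
  {"tx": 0,"ty": 0,"tz": 0.005,"rx": 0,"ry": 0,"rz": 0,"grip": -1},
  {"tx": 0,"ty": 0,"tz": 0.005,"rx": 0,"ry": 0,"rz": 0,"grip": -1},
  {"tx": 0,"ty": 0,"tz": 0.003,"rx": 0,"ry": 0,"rz": 0,"grip": -1},
  {"tx": 0,"ty": 0,"tz": 0,"rx": 0,"ry": 0,"rz": 0,"grip": -1},
  {"tx": 0,"ty": 0,"tz": 0,"rx": 0,"ry": 0,"rz": 0,"grip": -1},
])

```text
clock: 9.1
tool_pos: [0.6074, -0.0288, 0.408]
orientation: [0.764, 0.646, -0.0, -0.0]
contact_force: [-0.3, -0.1, -1.2]
finger_gap: 0.0162
grip_force: 78.1
```

Emit:
arm_command([
  {"tx": -0.0004,"ty": 0,"tz": 0.005,"rx": 0,"ry": 0,"rz": 0,"grip": -1},
  {"tx": 0,"ty": 0,"tz": 0.005,"rx": 0,"ry": 0,"rz": 0,"grip": -1},
  {"tx": 0,"ty": 0,"tz": 0.008,"rx": 0,"ry": 0,"rz": 0,"grip": -1},
  {"tx": 0,"ty": 0,"tz": 0.008,"rx": 0,"ry": 0,"rz": 0,"grip": -1},
  {"tx": 0,"ty": 0,"tz": 0.008,"rx": 0,"ry": 0,"rz": 0,"grip": -1},
  {"tx": 0,"ty": 0,"tz": 0.008,"rx": 0,"ry": 0,"rz": 0,"grip": -1},
  {"tx": 0,"ty": 0,"tz": 0,"rx": 0,"ry": 0,"rz": 0,"grip": -1},
  {"tx": 0,"ty": 0,"tz": 0,"rx": 0,"ry": 0,"rz": 0,"grip": -1},
])

```text
clock: 9.9
tool_pos: [0.6073, -0.0292, 0.3659]
orientation: [0.764, 0.646, -0.0, -0.0]
contact_force: [-0.3, 0.5, -2.0]
finger_gap: 0.0158
grip_force: 78.1
```

Run:
```python
from h import *
from rig import env,optics
s=env.read_state(); T=R.from_quat(s["orientation"]).as_matrix(); print(s["contact_force"],s["tool_pos"])
# geometry: cabinet yaw from screws, hinge from eye
yaw=.187; A=np.array([[np.cos(yaw),-np.sin(yaw)],[np.sin(yaw),np.cos(yaw)]])
eye=np.array([.607,-.0304]); H=eye-A@[-.035,-.193]; print("hinge",H,"local",A.T@(H-[.734,.073]))
pin=s["tool_pos"][:2]+(T@[-.001,-.0003,.2])[:2]; print("pin",pin)
off=T@[-.001,-.0003,.2]
for a in np.radians([10,20,30,40,50,51]):
    c,sn=np.cos(-a),np.sin(-a); r=np.array([[c,-sn],[sn,c]])@A
    e=H+r@[-.035,-.193]; v=e-H; tan=np.array([v[1],-v[0]])/np.hypot(*v)  # clockwise tangent
    n=r@[-1,0]
    tgt=e+.0025*n
    d=tgt-pin; print(np.degrees(a).round(),"pin tgt",tgt.round(4),"tcp",(tgt-off[:2]).round(4),"tool delta",(T[:2,:2].T@d).round(4))
```

```text
[-0.25634638  0.54440136 -2.00869301] [ 0.607338   -0.02924061  0.36589089]
hinge [0.6055088  0.16574223] local [-0.10900924  0.11501346]
pin [ 0.60676756 -0.03016351]
10.0 pin tgt [ 0.5704 -0.0277] tcp [ 0.571  -0.0268] tool delta [-0.0036 -0.0363]
20.0 pin tgt [ 0.5374 -0.0187] tcp [ 0.5379 -0.0178] tool delta [-0.0002 -0.0704]
30.0 pin tgt [ 0.5064 -0.004 ] tcp [ 0.5069 -0.0031] tool delta [ 0.0091 -0.1033]
40.0 pin tgt [0.4784 0.0158] tcp [0.479  0.0167] tool delta [ 0.024  -0.1342]
50.0 pin tgt [0.4543 0.0401] tcp [0.4548 0.041 ] tool delta [ 0.044 -0.162]
51.0 pin tgt [0.4521 0.0428] tcp [0.4527 0.0437] tool delta [ 0.0462 -0.1646]
```

The pin is in the hole to about 49 mm below the lug top with no side load. Next I swing the door along its arc to about 40°.

Emit:
arm_command([
  {"tx": -0.0007,"ty": -0.0073,"tz": 0,"rx": 0,"ry": 0,"rz": 0,"grip": -1},
  {"tx": -0.0007,"ty": -0.0073,"tz": 0,"rx": 0,"ry": 0,"rz": 0,"grip": -1},
  {"tx": -0.0007,"ty": -0.0073,"tz": 0,"rx": 0,"ry": 0,"rz": 0,"grip": -1},
  {"tx": -0.0007,"ty": -0.0073,"tz": 0,"rx": 0,"ry": 0,"rz": 0,"grip": -1},
  {"tx": -0.0007,"ty": -0.0073,"tz": 0,"rx": 0,"ry": 0,"rz": 0,"grip": -1},
  {"tx": 0.0007,"ty": -0.0068,"tz": 0,"rx": 0,"ry": 0,"rz": 0,"grip": -1},
  {"tx": 0.0007,"ty": -0.0068,"tz": 0,"rx": 0,"ry": 0,"rz": 0,"grip": -1},
  {"tx": 0.0007,"ty": -0.0068,"tz": 0,"rx": 0,"ry": 0,"rz": 0,"grip": -1},
  {"tx": 0.0007,"ty": -0.0068,"tz": 0,"rx": 0,"ry": 0,"rz": 0,"grip": -1},
  {"tx": 0.0007,"ty": -0.0068,"tz": 0,"rx": 0,"ry": 0,"rz": 0,"grip": -1},
  {"tx": 0,"ty": 0,"tz": 0,"rx": 0,"ry": 0,"rz": 0,"grip": -1},
])

```text
clock: 11.0
tool_pos: [0.5369, -0.0172, 0.3661]
orientation: [0.763, 0.646, -0.0, -0.0]
contact_force: [1.7, 0.4, -2.3]
finger_gap: 0.0163
grip_force: 78.1
```

Emit:
arm_command([
  {"tx": 0.0019,"ty": -0.0066,"tz": 0,"rx": 0,"ry": 0,"rz": 0,"grip": -1},
  {"tx": 0.0019,"ty": -0.0066,"tz": 0,"rx": 0,"ry": 0,"rz": 0,"grip": -1},
  {"tx": 0.0019,"ty": -0.0066,"tz": 0,"rx": 0,"ry": 0,"rz": 0,"grip": -1},
  {"tx": 0.0019,"ty": -0.0066,"tz": 0,"rx": 0,"ry": 0,"rz": 0,"grip": -1},
  {"tx": 0.0019,"ty": -0.0066,"tz": 0,"rx": 0,"ry": 0,"rz": 0,"grip": -1},
  {"tx": 0.003,"ty": -0.0062,"tz": 0,"rx": 0,"ry": 0,"rz": 0,"grip": -1},
  {"tx": 0.003,"ty": -0.0062,"tz": 0,"rx": 0,"ry": 0,"rz": 0,"grip": -1},
  {"tx": 0.003,"ty": -0.0062,"tz": 0,"rx": 0,"ry": 0,"rz": 0,"grip": -1},
  {"tx": 0.003,"ty": -0.0062,"tz": 0,"rx": 0,"ry": 0,"rz": 0,"grip": -1},
  {"tx": 0.003,"ty": -0.0062,"tz": 0,"rx": 0,"ry": 0,"rz": 0,"grip": -1},
  {"tx": 0,"ty": 0,"tz": 0,"rx": 0,"ry": 0,"rz": 0,"grip": -1},
])

```text
clock: 12.1
tool_pos: [0.4782, 0.018, 0.3663]
orientation: [0.763, 0.646, 0.0, -0.0]
contact_force: [2.8, 0.8, -2.8]
finger_gap: 0.0163
grip_force: 78.1
```

```bash
python3 look.py w6
python3 - <<'E'
from h import *
from rig import optics
t,_=optics.get_image("top"); w=np.load("w6.npz")["p"]
cv2.imwrite("pics/v6.png",np.hstack([cv2.resize(t[170:310,170:310],(400,400),interpolation=2),cv2.resize(w,(400,300))[:,:].copy() if 0 else cv2.copyMakeBorder(cv2.resize(w,(400,300)),0,100,0,0,0)])[:,:,::-1])
E
```

```text
12.1 [0.47819434 0.01795953 0.36631026] 
 [[ 0.165  0.986  0.   ]
 [ 0.986 -0.165  0.   ]
 [ 0.     0.    -1.   ]]
[ 0.163  0.391 -0.423  2.172  0.269  0.627 -0.617] [ 2.8  0.8 -2.8] 0.01631044820289372
```

View pics/v6.png

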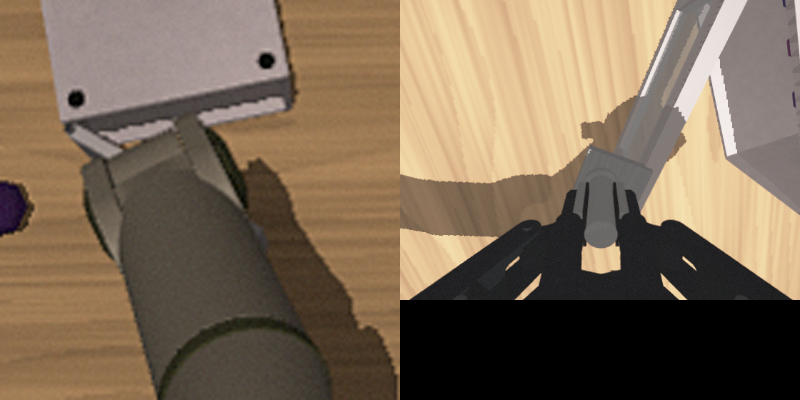

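The top view shows the door about 40° open. The wrist view shows the pin standing in the lug, with the gripper clear of the door. Ten degrees to go.

Emit:
arm_command([
  {"tx": 0.0038,"ty": -0.0054,"tz": 0,"rx": 0,"ry": 0,"rz": 0,"grip": -1},
  {"tx": 0.0038,"ty": -0.0054,"tz": 0,"rx": 0,"ry": 0,"rz": 0,"grip": -1},
  {"tx": 0.0038,"ty": -0.0054,"tz": 0,"rx": 0,"ry": 0,"rz": 0,"grip": -1},
  {"tx": 0.0038,"ty": -0.0054,"tz": 0,"rx": 0,"ry": 0,"rz": 0,"grip": -1},
  {"tx": 0.0036,"ty": -0.0053,"tz": 0,"rx": 0,"ry": 0,"rz": 0,"grip": -1},
  {"tx": 0,"ty": 0,"tz": 0,"rx": 0,"ry": 0,"rz": 0,"grip": -1},
  {"tx": 0,"ty": 0,"tz": 0,"rx": 0,"ry": 0,"rz": 0,"grip": -1},
  {"tx": 0,"ty": 0,"tz": 0,"rx": 0,"ry": 0,"rz": 0,"grip": -1},
])

```text
clock: 13.0
tool_pos: [0.4556, 0.0406, 0.3663]
orientation: [0.763, 0.646, 0.001, 0.0]
contact_force: [4.4, 0.4, -1.3]
finger_gap: 0.0163
grip_force: 78.1
```

```bash
python3 look.py w7
python3 - <<'E'
from h import *
P,w=cloud("w7"); T=R.from_quat(w["q"]).as_matrix(); pin=(w["t"]+T@[-.001,-.0003,.2])[:2]
H=np.array([.6055,.1657]); r=np.hypot(*(pin-H)); print("pin r",r,"nominal",np.hypot(.035,.193))
yaw=.187
rel=pin-H; ang=np.arctan2(-rel[0],-rel[1])  # 
base=np.array([[np.cos(yaw),-np.sin(yaw)],[np.sin(yaw),np.cos(yaw)]])@[-.035,-.193]
print("pin angle deg",np.degrees(np.arctan2(base[1],base[0])-np.arctan2(rel[1],rel[0])))
# lug and door top points
v,u=np.mgrid[:420,:560]
m=(P[...,2]>.145)&(P[...,2]<.172); q=P[m][:,:2]; l=(q-H)
sel=(np.hypot(l[:,0],l[:,1])<.24)&(q[:,0]<.60)
print(m.sum(),sel.sum()); q=q[sel]; r_=np.hypot(*(q-H).T)
import collections
for lo in np.arange(0.02,.24,.02):
    k=(r_>lo)&(r_<lo+.02)
    if k.sum()>5: print(lo.round(2),k.sum(),q[k].mean(0).round(4))
cv2.imwrite("pics/w7x.png",cv2.resize(w["p"][0:300,200:560],(720,600),interpolation=2)[:,:,::-1])
E
```

```text
13.0 [0.45555714 0.04056271 0.36633531] 
 [[ 0.166  0.986  0.001]
 [ 0.986 -0.166  0.   ]
 [ 0.001  0.001 -1.   ]]
[ 0.115  0.368 -0.429  2.215  0.266  0.604 -0.675] [ 4.4  0.4 -1.3] 0.016295744146146957
pin r 0.19605168747350726 nominal 0.1961479033790573
pin angle deg 50.44059304228404
14425 14424
0.02 1391 [0.5858 0.14  ]
0.04 1791 [0.5743 0.127 ]
0.06 1635 [0.5616 0.1115]
0.08 1481 [0.5489 0.0962]
0.1 1347 [0.5361 0.0807]
0.12 1226 [0.5232 0.0654]
0.14 1128 [0.5103 0.05  ]
0.16 2064 [0.4855 0.0423]
0.18 2003 [0.4689 0.0401]
0.2 358 [0.4399 0.0405]
```

View pics/w7x.png

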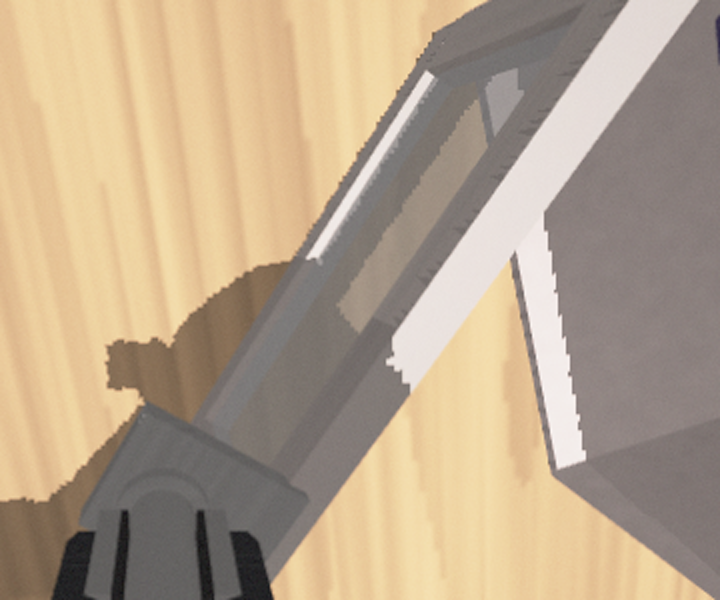

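Door is near 50°: its white top edge runs from (700,0) to (400,370) in the crop, and the gripper is clear. I'll check the angle more closely with line fits to the shut and present door edges.

Run:
```python
from h import *
v,u=np.mgrid[:420,:560]
def fit(q):
    x,y=cv2.fitLine(q.astype(np.float32),cv2.DIST_HUBER,0,.001,.001)[:2].ravel(); return np.degrees(np.arctan2(y,x))%180
P,w=cloud("w7"); H=np.array([.6055,.1657])
m=(P[...,2]>.155)&(P[...,2]<.164); q=P[m][:,:2]; r=np.hypot(*(q-H).T); k=(r>.03)&(r<.15)&(q[:,0]<.6)
a=fit(q[k]); print("door now",a)
P,w=cloud("w4"); Z=P[...,2]
# shut door: cabinet screws/yaw and the door top strip, shut
m=(Z>.155)&(Z<.164)&(u>265)&(u<330)&(v<90); q=P[m][:,:2]; print(m.sum())
A=np.array([[np.cos(.187),-np.sin(.187)],[np.sin(.187),np.cos(.187)]]); l=(q-H)@A; print(np.percentile(l[:,0],[1,5,50,95]))
k=(abs(l[:,0])<.0075); print("door shut strip",fit(q[k]),k.sum())
print("screw yaw axis",90+np.degrees(.187))
# front edge of shut door
e=[]
for vv in range(5,90,3):
    i=np.where(m[vv])[0]
    if len(i): e.append(P[vv,i[0],:2])
b=fit(np.array(e)); print("front edge",b,"open angle",b-a, 90+np.degrees(.187)-a)
```

```text
door now 50.35195
3452
[-0.00736514 -0.00639434  0.00506863  0.02124527]
door shut strip 101.78305 1931
screw yaw axis 100.71431076894639
front edge 100.50637 open angle 50.15442 50.3623591698253
```

```bash
python3 -c "
from rig import env
s=env.read_state(); print(s['clock'],s['tool_pos'],s['grip_force'],s['dq'].round(4)); print(env.sign_off())"
```

```text
13.05 [0.45558962 0.04052681 0.36633737] 78.07914018630981 [ 0.0007  0.0015 -0.0022 -0.0012  0.0009  0.0003 -0.0011]
the job is handed in; nothing more can be done
None
```

The pin is about 49 mm down through the eyelet, the door is held open at about 50° (measured 50.2–50.4°) with the pin still gripped, and the job was handed in at 13 s.

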